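# Take the dial padlock off a transit case and hold it up open

## Task

The proving-ring transit case is locked by a click-dial padlock: turn the dial until its white pointer clicks in at the third tick clockwise from the red tick. Pull the lock body straight away from the yellow staple plate, along its tray, until the shackle is fully drawn out, then push the open lock forward again to where it lay, so that the plate stands in the gap between shackle end and body, and lift it off. Finish while still holding the open lock up in the gripper, dial upwards, about 100 mm above the case; leave the gauge, the brass weight and the wrench alone.

Things in the scene. Friction and masses are not known exactly. Their poses are not given: they have to be found in the camera images.
- case: Wooden transit case, 300 (x) x 360 (y) x 100 mm high, fixed; place and yaw vary. Origin: centre of its underside, on the bench; z up. On its near (-x) part lies a steel lock tray, upper face 103 mm above the bench, with side flanges 12 mm high, inner faces at y = -30 and +30 mm, along the case's x; the tray's -x end is open and nothing stands in the way there.
- staple_hole (a point): Centre of the hole in the yellow staple plate at the tray's +x end, 116 mm above the bench; axes as the case's. Plate: 5 mm thick in x (case x -38 to -33 mm), y from -34 to +8 mm, 26 mm high above the tray. Hole 16 mm wide (y) and 16 mm high; the short shackle leg runs through it along x.
- lock: Loose blue padlock, about 0.4 kg, on its back in the tray, dial up. Body 64 (x) x 56 (y) x 26 mm thick. Origin: centre of its underside, below the dial's axis; +x to the shackle, z up. Starts at case x = -75, y = 0 mm, 103 mm above the bench, axes parallel to the case's: its shackle face (x = +32) 5 mm from the staple plate, 2 mm play to each flange. The body too can be gripped, across y.
- third_tick (a point): Fixed to the lock: where the pointer's tip stands when the dial is at its number. Ten ticks are painted on the lock's face round the dial, 36 degrees apart; the red one is on the shackle side (+x), the other nine are white. This is the third white one clockwise from the red, seen from above.
- dial (a joint): Round black dial knob on the lock's face. Value in rad, growing clockwise seen from above; 0 = white pointer at the red tick, 0.628 a tick. Turns endlessly with a spring click at each tick (0.06 N m to pass); let go, it settles at the nearest one. The lock opens at 1.885 (third tick clockwise), give or take 0.15, and at no other tick. Starts one to six ticks anticlockwise of it.
- dial_grip (a point): On the dial's axis, half way up the knob, 34 mm above the lock's underside; grip from above at any yaw. Knob 36 mm diameter, 15 mm high, sides rough enough to turn, pull and lift the lock by; its top is 7.5 mm above this point, the lock's flat face 8 mm below it. Nothing within 80 mm stands higher than that face.
- pointer_tip (a point): Outer end of the white pointer line on the dial's top, 18 mm from its axis.
- shackle (a joint): 8 mm round steel shackle, legs 36 mm apart along the lock's x, 13 mm above its underside, long leg at +y, short at -y; closed, it ends 24 mm beyond the body. Value in m: 0 = closed, 0.024 = fully drawn out (to the lock's +x). Friction about 1.5 N, stays where left. Moves no more than about 2 mm unless the dial is at its number. Drawn out, the short leg's end is 16 mm clear of the body.
- shackle_bow (a point): Middle of the shackle's bow (at lock x = +52 closed). Pull the lock along the case's -x: after 6 mm of play the bow bears on the staple plate, then the shackle draws out: 30 mm in all. Push the lock back 30 mm to its start place, shackle still out: the staple plate then stands in the gap between the short leg's end and the body, 5 mm clear on either side, and the lock lifts straight up off it.
- gauge: Dial gauge, 58 mm diameter, 12 mm thick, with a stem, lying on the case's lid. Origin: centre of its underside. Leave it.
- weight: Brass weight, 42 mm diameter, 50 mm high, standing on the case's lid. Origin: centre of its underside. Leave it.
- wrench: Steel wrench, 190 mm long, lying on the bench beside the case. Origin: centre of its underside. Leave it.
Not all that is in view belongs to the job. What is shaped like the lock but green is not meant.

How it is judged:
By the outcome, as a careful person would: the job done as asked, in the order asked, and still so for the second after the job is handed in, while the arm keeps its last pose, push and grip.
It also fails if it takes over 72 s, if anything falls off the work surface, if the arm or the gripper's body presses on something with over 40 N, if the wrist force passes 120 N, or if a joint passes its speed limit or range.

## Robot

A 6-joint arm with a two-finger parallel gripper is mounted at the origin on the work surface. World frame = base frame: x ahead of the robot, y to its left, z up, the work surface at z = 0. Lengths are in m, angles in degrees, forces in N, time in s.
With the tool pointing down it reaches from about 0.4 to 0.825 m from the base axis. Payload 7 kg.
Tool frame: the origin (TCP) lies at the very end of the fingers, on their centre line; the grasp point (between the pads) lies 19 mm behind it; z points along the fingers, y is the line along which they close (so a half turn about z gives the same grasp; the last joint's range is limited). The gripper opens to 88 mm and grips with 3 to 60 N. Pads are 19 mm wide; open, the fingers measure 130 mm over their backs; the gripper's body (78 mm by 193 mm) begins 47 mm behind the grasp point.
Start: joints at [85.548, 20.546, 0.682, 0, -70.136, -16.507], TCP at [0.241, 0.63, 0.227] pointing down, gripper open.
Joint ranges: [-176.03, 176.03], [-82.01, 121.73], [-58.28, 71.71], [-173.87, 95.51], [-174.79, -0.11], [-173.66, 173.66]. Speed limits (degrees/s): [136.94, 136.94, 172.46, 180, 180, 180].

## Interface

Orientations are given as [roll, pitch, yaw] about the fixed x, y, z axes, in that order (R = Rz(yaw) Ry(pitch) Rx(roll)).
In Python, from plant import r gives the robot as it stands. The module is installed in compiled form; this text tells all that it offers.
- The arm moves only by the tool jog_arm, never from a script. Its arguments are lists of equal length, an entry for each row: "travel": the shift along the tool's x, y, z each as a share of 50 cm, from -1 to 1, a list of three; "dr": the turn, a rotation vector about the tool's x, y, z each as a share of 360 degrees, from -1 to 1, a list of three; "claw": the opening, from 0 (shut) to 1 (fully open). A call has exactly 10 rows; each row is the pose to reach, as a shift and turn from the pose commanded when the call began, along the tool's axes at that moment, turning the shorter way round; what a row does not reach only later rows make up. A row lasts 1/8 s, in which the tool goes at most 62.5 mm and 10.7 degrees, less where a joint would pass 70% of its speed; a pose out of reach is approached as far as the arm can. A call with a number of a shift or a turn outside -1 to 1 is refused whole. A call with a gripper value outside its range is refused whole. The fingers move at their own pace and stop on an object; "newtons" is the grip in N (left out, the last holds). Time passes only in rows, so rows that repeat a pose let the fingers close, or fill a call up. It gives the time, the measured TCP pose, the force, the opening and the grip force at its end, in the units of the state.
- r.get_state(): the state, without advancing time (a new reading comes with each control period).
- r.capture(name): name is "scene" or "top" or "wrist"; returns a dict with "pixels" (400x640x3 uint8, red, green, blue), "range_z" (400x640 float32, m along the optical axis (not along the pixel's ray), 0 where there is no reading), "fx", "fy", "cx", "cy" (pixels), "dist_coeffs" ([k1, k2, p1, p2, k3] as OpenCV has them; the pictures are not rectified), "position" and "attitude" of the camera in the world; the wrist camera has in their place "hand_eye" (4x4, takes a point from camera to tool coordinates, whose origin is the TCP and whose axes are the flange's). Camera axes: x right, y up, looking along -z (the intrinsics and any distortion apply to the point x, -y, -z); pixel columns grow to the right and rows downward; lengths in m; the calibration is good to about 2 mm. A picture is of the moment at which its call begins: read the wrist's pose just before it.
- r.close_job(): hands the job in; it is judged then, once.
Trained networks look in the newest picture that a camera, given by its name, has taken for a name from the list of things; names that differ only in an ending like _2 or _b are one class to them, and where a whole thing is asked for, a point or a joint stands for the part that bears it (a point fixed in the world has none). Each returns a list of dicts, best first, with "conf" (0 to 1); they miss things now and then, are a little off and sometimes report something else, mostly with a low value. They report only what shows in the picture. A call takes as long as a camera call. They do not tell look-alikes from the thing itself.
- r.boxes_of(name, camera): "extent" ([left, top, right, bottom] in pixels, round what is visible of it).
- r.regions_of(name, camera): "pixels" (400x640 bool, what is visible of it) and "extent" ([left, top, right, bottom] in pixels, round what is visible of it).
- r.tip_of(name, camera): "at" ([column, row] in pixels: a listed point, or the origin of a listed thing).
The state is a dict: "time_s": time; "joints": joint angles; "qd": joint speeds; "joint_torque": joint torques, N m; "tcp_pos": TCP position; "eef_rot": TCP orientation; "contact_force": force on the tool from outside, world axes, zero at the start; "moment": the same for the moment, N m; "gripper_width": finger opening in m; "gripper_force": force on a finger pad.
Only numpy, scipy, OpenCV 4.12 (cv2) and the standard library are available. Lean on these libraries where they do the work, as an engineer would, in place of code of your own. Each camera call takes 0.05 s, during which the arm holds its last target. There are 200 camera calls.

## Working session

There is one attempt and no reset: what is moved stays moved. The work goes in short steps, Python scripts to look and compute and a tool call to move; the robot and the scene stay as the last step left them, time stands still between calls to the robot, and variables do not carry over. Pictures are saved under pics/ and viewed, at most 10 in all, crops included, and the job is handed in when it is done.

Besides the shell and the picture viewer there is one more tool, called after ">>>" by a JSON object that holds its "op" and its "data". jog_arm: Moves the arm, as the interface text tells. Its arguments: {"type":"object","properties":{"travel":{"type":"array"},"dr":{"type":"array"},"claw":{"type":"array"},"newtons":{"type":"number"}},"required":["travel","dr","claw"]}

```bash
mkdir -p pics; cat > h.py <<'E'
import numpy as np, cv2
from scipy.spatial.transform import Rotation as R
from plant import r
def cam(name):
    s=r.get_state(); c=r.capture(name)
    if 'hand_eye' in c:
        T=np.eye(4); T[:3,:3]=R.from_euler('xyz',s['eef_rot'],degrees=True).as_matrix(); T[:3,3]=s['tcp_pos']
        c['T']=T@np.array(c['hand_eye'])
    else:
        T=np.eye(4); a=np.array(c['attitude'])
        T[:3,:3]=a if a.shape==(3,3) else (R.from_euler('xyz',a,degrees=True).as_matrix() if a.size==3 else R.from_quat(a).as_matrix())
        T[:3,3]=c['position']; c['T']=T
    c['K']=np.array([[c['fx'],0,c['cx']],[0,c['fy'],c['cy']],[0,0,1.]]); return c
def ray(c,p):
    u=cv2.undistortPoints(np.array([[p]],float),c['K'],np.array(c['dist_coeffs'],float))[0,0]
    return c['T'][:3,:3]@np.array([u[0],-u[1],-1.])
def atz(c,p,z):
    d=ray(c,p); o=c['T'][:3,3]; return o+d*(z-o[2])/d[2]
def atdepth(c,p):
    return c['T'][:3,3]+ray(c,p)*c['range_z'][int(round(p[1])),int(round(p[0]))]
def save(c,n,crop=None,k=1):
    im=c['pixels'][:,:,::-1]
    if crop: im=im[crop[1]:crop[3],crop[0]:crop[2]]
    cv2.imwrite('pics/'+n,cv2.resize(np.ascontiguousarray(im),None,fx=k,fy=k,interpolation=cv2.INTER_CUBIC))
E
python3 - <<'E'
from h import *
print(r.get_state())
for n in ('scene','top'):
    c=cam(n); save(c,n+'0.png'); print(n,c['position'],c['attitude'],c['dist_coeffs'])
    for t in ('lock','dial_grip','staple_hole','case','pointer_tip','third_tick','shackle_bow','gauge','weight'):
        for d in r.tip_of(t,n)[:3]: print(t,np.round(d['at'],1),round(d['conf'],2),np.round(atdepth(c,d['at']),3))
E
```

```text
{'time_s': 0.0, 'joints': array([ 8.55481093e+01,  2.05923623e+01,  6.34296399e-01, -1.80897097e-02,
       -7.01357096e+01, -1.65067016e+01]), 'qd': array([ 0.00322315,  0.06374892,  0.01080812,  0.05326692,  0.00754997,
       -0.02832004]), 'joint_torque': array([-2.44351533e-03, -5.82718885e+01,  2.93060392e+01,  6.99701026e+00,
        7.04320759e-03, -1.61723692e-04]), 'tcp_pos': array([0.24130837, 0.6298805 , 0.22562258]), 'eef_rot': array([ 1.79905257e+02, -1.03419240e-02, -2.09647445e+01]), 'contact_force': array([-1.14375017, -0.20854926, -0.53977304]), 'moment': array([ 0.01339378,  0.01409062, -0.00264334]), 'gripper_force': 0.0, 'gripper_width': 0.08774810182788881}
scene [ 1.31725807 -0.06587807  1.27145431] [ 3.42684928e+01 -6.27898503e-03  7.55753481e+01] [-0.00842669  0.          0.          0.          0.        ]
lock [299.  192.3] 0.71 [0.52  0.087 0.131]
lock [198.  203.3] 0.58 [ 0.419 -0.19   0.036]
dial_grip [292.1 188.5] 0.71 [0.511 0.07  0.143]
dial_grip [198.1 199.8] 0.49 [ 0.416 -0.187  0.049]
staple_hole [298.7 204.7] 0.86 [0.554 0.078 0.123]
case [310.9 2
[... 606 characters left out ...]
.088 0.144]
lock [444.  280.9] 0.64 [ 0.402 -0.171  0.041]
dial_grip [321.9 229.2] 0.79 [0.506 0.083 0.143]
dial_grip [452.2 281.3] 0.64 [ 0.401 -0.187  0.045]
case [313.2 209.1] 0.78 [0.549 0.099 0.118]
case [255.1 194. ] 0.28 [0.583 0.215 0.113]
pointer_tip [315.8 232.3] 0.86 [0.5   0.095 0.145]
pointer_tip [458.3 275.4] 0.7 [ 0.412 -0.207  0.026]
pointer_tip [255.9 193.4] 0.68 [0.585 0.214 0.111]
third_tick [331.  231.8] 0.82 [0.5   0.066 0.145]
third_tick [457.6 290.9] 0.67 [ 0.38  -0.203  0.024]
shackle_bow [467.5 267.3] 0.67 [ 0.429 -0.233  0.013]
shackle_bow [312.7 208.5] 0.4 [0.55  0.1   0.116]
gauge [252.8 193.2] 0.77 [0.585 0.22  0.113]
weight [357.4 166.8] 0.86 [0.631 0.009 0.126]
```

View pics/top0.png

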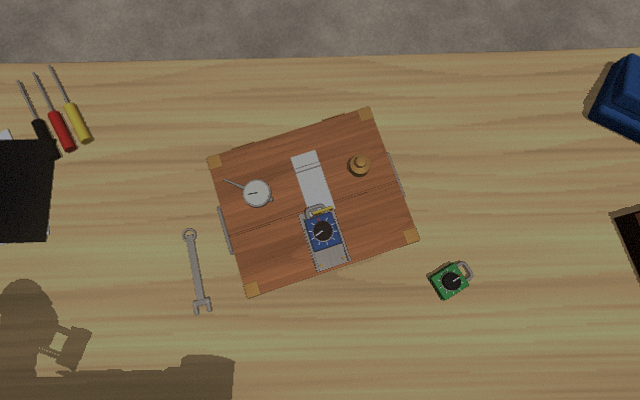

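```bash
cat >> h.py <<'E'
def move(p,yaw):
    """numbers for travel / dr (tool down) from commanded ~ measured pose"""
    s=r.get_state(); q=R.from_euler('xyz',s['eef_rot'],degrees=True); d=q.as_matrix().T@(np.array(p)-s['tcp_pos'])/.5
    w=(q.inv()*R.from_euler('xyz',[180,0,yaw],degrees=True)).as_rotvec(degrees=True)/360
    print('travel',np.round(d,4),'dr',np.round(w,4))
E
python3 - <<'E'
from h import *
c=cam('top'); P=[atz(c,p,.1)[:2] for p in ((208,158),(370,107),(418,238),(247,298))]
P=np.array(P); print(np.round(P,3),P.mean(0))
for a,b in ((3,0),(2,1)): d=P[b]-P[a]; print(np.degrees(np.arctan2(d[1],d[0])),np.hypot(*d))
for a,b in ((1,0),(2,3)): d=P[b]-P[a]; print(np.degrees(np.arctan2(-d[0],d[1])),np.hypot(*d))
w=cam('wrist'); print(np.round(w['hand_eye'],3),w['fx'])
for y in (17,-73): move((.506,.083,.30),y)
E
```

```text
[[ 0.665  0.315]
 [ 0.768 -0.027]
 [ 0.488 -0.108]
 [ 0.38   0.232]] [0.57534978 0.10292699]
16.3101170280374 0.2964433885895576
16.13494722681296 0.2920504283738683
16.86399327099275 0.3575533437487461
17.57115373658577 0.35673015352549997
[[-0.001  0.969  0.246  0.066]
 [ 1.     0.001 -0.     0.   ]
 [-0.001  0.246 -0.969 -0.157]
 [ 0.     0.     0.     1.   ]] 315.5079779198495
travel [ 0.8856  0.8329 -0.1468] dr [ 0.     -0.     -0.1054]
travel [ 0.8856  0.8329 -0.1468] dr [-0.     -0.      0.1446]
```

>>> {"op": "jog_arm", "data": {"travel": [[0.11, 0.1, -0.06], [0.22, 0.2, -0.06], [0.33, 0.3, -0.06], [0.44, 0.4, -0.06], [0.55, 0.5, -0.06], [0.66, 0.6, -0.05], [0.77, 0.72, -0.05], [0.885, 0.833, -0.05], [0.885, 0.833, -0.05], [0.885, 0.833, -0.05]], "dr": [[0, 0, -0.02], [0, 0, -0.04], [0, 0, -0.06], [0, 0, -0.08], [0, 0, -0.1], [0, 0, -0.105], [0, 0, -0.105], [0, 0, -0.105], [0, 0, -0.105], [0, 0, -0.105]], "claw": [1, 1, 1, 1, 1, 1, 1, 1, 1, 1]}}

```text
time_s: 2.35
tcp_pos: [0.5063, 0.0809, 0.252]
eef_rot: [-180.0, -0.0, 16.8]
contact_force: [1.2, 0.5, 1.0]
gripper_width: 0.0876
gripper_force: 0.0
```

```bash
python3 - <<'E'
from h import *
s=r.get_state(); print(s['tcp_pos'],s['eef_rot'],s['joints'])
c=cam('wrist'); save(c,'w1.png',(160,60,480,340),2.4)
for t,z in (('dial_grip',.137),('staple_hole',.116),('pointer_tip',.1445),('third_tick',.129),('shackle_bow',.116),('lock',.103)):
    for d in r.tip_of(t,'wrist')[:2]: print(t,np.round(d['at'],1),round(d['conf'],2),np.round(atz(c,d['at'],z),4))
E
```

```text
[0.50627337 0.08089855 0.25195098] [-1.79994646e+02 -4.94008550e-02  1.68068075e+01] [ 3.10529536e+01  4.13360648e+00 -1.72278585e+01  7.48442827e-03
 -6.85893360e+01  7.57511270e+01]
dial_grip [317.6 201.8] 0.87 [0.5016 0.0803 0.137 ]
pointer_tip [299.3 205.1] 0.79 [0.496  0.0952 0.1445]
third_tick [337.7 206.9] 0.79 [0.5003 0.0606 0.129 ]
shackle_bow [314.5 137.4] 0.84 [0.5536 0.099  0.116 ]
shackle_bow [338.4 148.2] 0.6 [0.5506 0.0752 0.116 ]
lock [321.2 188.7] 0.97 [0.507  0.0784 0.103 ]
lock [338.7 148.9] 0.32 [0.5493 0.0736 0.103 ]
```

View pics/w1.png

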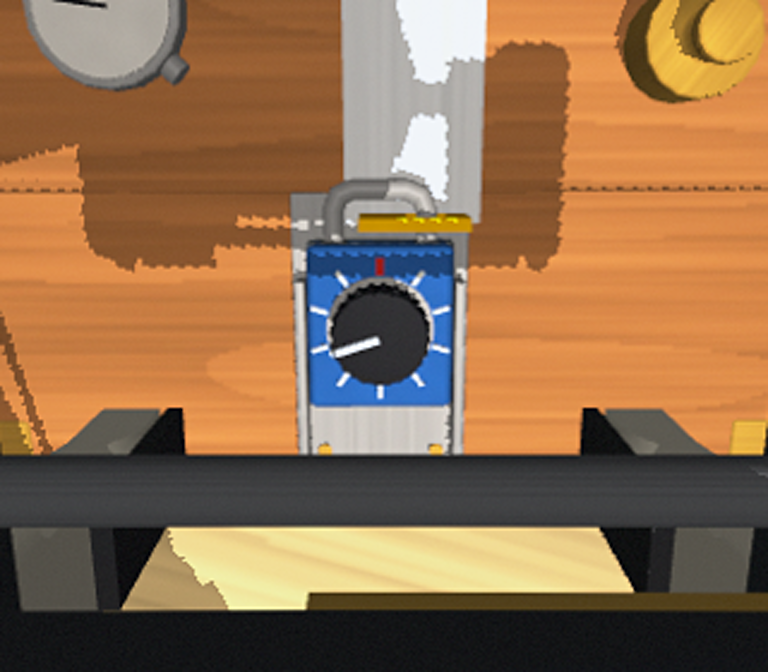

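```bash
python3 - <<'E'
from h import *
c=cam('wrist')
print(atz(c,(160+380.5/2.4,60+335/2.4),.1445), c['range_z'][199,318], atdepth(c,(322,205)))
e=[atz(c,(160+a/2.4,60+b/2.4),.1445) for a,b in((380,335),(335,352))]; f=[atz(c,(160+a/2.4,60+b/2.4),.129) for a,b in((379.5,258),(380,398))]
d=e[1]-e[0]; g=f[0]-f[1]; print(np.degrees(np.arctan2(d[1],d[0])),np.degrees(np.arctan2(g[1],g[0])),(f[0]+f[1])/2)
f=[atz(c,(160+a/2.4,60+b/2.4),.129) for a,b in((308,405),(452,406))];d=f[0]-f[1];print(np.degrees(np.arctan2(-d[0],d[1])))
move((.503,.081,.165),53); move((.503,.081,.131),53)
E
```

```text
[0.5047406  0.08362235 0.1445    ] 0.27392888 [0.50061972 0.07922591 0.14312609]
128.12646969779675 17.012794936207758 [0.50293333 0.08339268 0.129     ]
16.42770550498647
travel [-0.0065  0.0045  0.1734] dr [-0.     -0.     -0.1002]
travel [-0.0065  0.0045  0.2414] dr [-0.     -0.     -0.1002]
```

>>> {"op": "jog_arm", "data": {"travel": [[-0.0035, -0.0044, 0.05], [-0.0035, -0.0044, 0.11], [-0.0035, -0.0044, 0.16], [-0.0035, -0.0044, 0.2], [-0.0035, -0.0044, 0.225], [-0.0035, -0.0044, 0.239], [-0.0035, -0.0044, 0.239], [-0.0035, -0.0044, 0.239], [-0.0035, -0.0044, 0.239], [-0.0035, -0.0044, 0.239]], "dr": [[0, 0, -0.025], [0, 0, -0.05], [0, 0, -0.075], [0, 0, -0.1], [0, 0, -0.1], [0, 0, -0.1], [0, 0, -0.1], [0, 0, -0.1], [0, 0, -0.1], [0, 0, -0.1]], "claw": [1, 1, 1, 1, 1, 1, 1, 0.3, 0.3, 0.3], "newtons": 25}}

```text
time_s: 4.0
tcp_pos: [0.5036, 0.0847, 0.1324]
eef_rot: [180.0, -0.0, 52.8]
contact_force: [0.1, 0.8, -1.3]
gripper_width: 0.063
gripper_force: 0.0
```

>>> {"op": "jog_arm", "data": {"travel": [[0, 0, 0], [0, 0, 0], [0, 0, 0], [0, 0, 0], [0, 0, 0], [0, 0, 0], [0, 0, 0], [0, 0, 0], [0, 0, 0], [0, 0, 0]], "dr": [[0, 0, 0], [0, 0, 0], [0, 0, 0], [0, 0, 0], [0, 0, 0], [0, 0, 0], [0, 0, 0], [0, 0, 0], [0, 0, 0], [0, 0, 0]], "claw": [0.3, 0.3, 0.3, 0.3, 0.3, 0.3, 0.3, 0.3, 0.3, 0.3], "newtons": 25}}

```text
time_s: 5.25
tcp_pos: [0.5037, 0.0846, 0.1322]
eef_rot: [180.0, -0.0, 52.8]
contact_force: [4.3, -3.6, -0.6]
gripper_width: 0.0347
gripper_force: 25.0
```

>>> {"op": "jog_arm", "data": {"travel": [[0, 0.0035, 0], [0, 0.0035, 0], [0, 0.0035, 0], [0, 0.0035, 0], [0, 0.0035, 0], [0, 0.0035, 0], [0, 0.0035, 0], [0, 0.0035, 0], [0, 0.0035, 0], [0, 0.0035, 0]], "dr": [[0, 0, 0], [0, 0, 0.022], [0, 0, 0.044], [0, 0, 0.066], [0, 0, 0.088], [0, 0, 0.11], [0, 0, 0.132], [0, 0, 0.154], [0, 0, 0.176], [0, 0, 0.2]], "claw": [0.3, 0.3, 0.3, 0.3, 0.3, 0.3, 0.3, 0.3, 0.3, 0.3]}}

```text
time_s: 6.5
tcp_pos: [0.5048, 0.0824, 0.1323]
eef_rot: [179.9, -0.0, -19.4]
contact_force: [2.7, -8.3, 0.9]
gripper_width: 0.0354
gripper_force: 25.0
```

>>> {"op": "jog_arm", "data": {"travel": [[0, 0, 0], [0, 0, 0], [0, 0, 0], [0, 0, 0], [0, 0, 0], [0, 0, 0], [0, 0, 0], [0, 0, 0], [0, 0, 0], [0, 0, 0]], "dr": [[0, 0, 0.02], [0, 0, 0.04], [0, 0, 0.06], [0, 0, 0.08], [0, 0, 0.1], [0, 0, 0.12], [0, 0, 0.14], [0, 0, 0.16], [0, 0, 0.18], [0, 0, 0.2]], "claw": [0.3, 0.3, 0.3, 0.3, 0.3, 0.3, 0.3, 0.3, 0.3, 0.3]}}

```text
time_s: 7.75
tcp_pos: [0.5028, 0.0809, 0.1321]
eef_rot: [179.8, -0.2, -91.4]
contact_force: [-3.6, -11.8, 8.2]
gripper_width: 0.0353
gripper_force: 25.0
```

>>> {"op": "jog_arm", "data": {"travel": [[0, 0, 0], [0, 0, 0], [0, 0, 0], [0, 0, 0], [0, 0, 0], [0, 0, 0], [0, 0, 0], [0, 0, 0], [0, 0, 0], [0, 0, 0]], "dr": [[0, 0, 0.022], [0, 0, 0.044], [0, 0, 0.066], [0, 0, 0.088], [0, 0, 0.11], [0, 0, 0.132], [0, 0, 0.154], [0, 0, 0.176], [0, 0, 0.2], [0, 0, 0.2]], "claw": [0.3, 0.3, 0.3, 0.3, 0.3, 0.3, 0.3, 0.3, 0.3, 0.3]}}

```text
time_s: 9.0
tcp_pos: [0.5028, 0.0828, 0.132]
eef_rot: [-180.0, -0.2, -163.3]
contact_force: [-7.2, -2.0, 8.2]
gripper_width: 0.0352
gripper_force: 25.0
```

```bash
python3 - <<'E'
from h import *
s=r.get_state(); print(s['tcp_pos'],s['eef_rot'],s['joints'][5],s['contact_force'],s['moment'],s['gripper_width'])
c=cam('wrist'); save(c,'w2.png',(160,60,480,340),2.4)
for n in ('top','scene'):
    c=cam(n)
    for t in ('pointer_tip','dial_grip'):
        for d in r.tip_of(t,n)[:2]: print(n,t,np.round(d['at'],1),round(d['conf'],2),np.round(atz(c,d['at'],.14),4))
E
```

```text
[0.5027914  0.08283841 0.13203519] [-179.98987366   -0.21395036 -163.30010057] -104.69698976997263 [-7.20145155 -1.96233388  8.19740855] [-5.98830895e-01  2.32398741e+00 -1.98456412e-03] 0.03520111401500687
top pointer_tip [460.  276.7] 0.79 [ 0.4112 -0.1701  0.14  ]
scene pointer_tip [294.6 190.3] 0.68 [0.5168 0.0758 0.14  ]
scene pointer_tip [193.5 202.3] 0.62 [ 0.4884 -0.1906  0.14  ]
scene dial_grip [295.5 190.9] 0.67 [0.5193 0.0776 0.14  ]
scene dial_grip [198.1 197.9] 0.61 [ 0.4773 -0.1772  0.14  ]
```

View pics/w2.png

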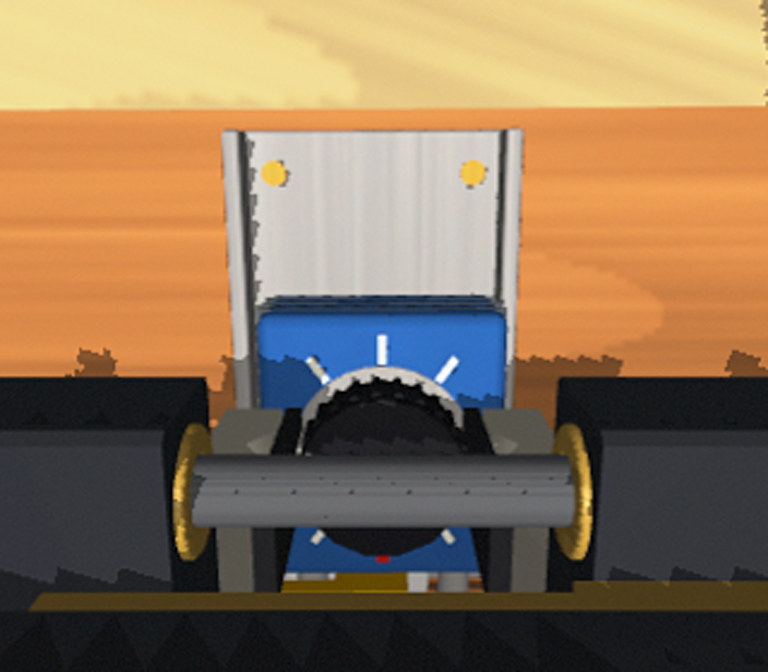

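>>> {"op": "jog_arm", "data": {"travel": [[0, 0, 0], [0, 0, 0], [0, 0, 0], [0, 0, -0.04], [0, 0, -0.1], [0, 0, -0.16], [0, 0, -0.22], [0, 0, -0.22], [0, 0, -0.22], [0, 0, -0.22]], "dr": [[0, 0, 0], [0, 0, 0], [0, 0, 0], [0, 0, 0], [0, 0, 0], [0, 0, 0], [0, 0, 0], [0, 0, 0], [0, 0, 0], [0, 0, 0]], "claw": [0.8, 0.8, 0.8, 0.8, 0.8, 0.8, 0.8, 0.8, 0.8, 0.8]}}

```text
time_s: 10.6
tcp_pos: [0.5043, 0.0835, 0.241]
eef_rot: [-180.0, -0.1, -163.2]
contact_force: [0.4, -0.5, -0.3]
gripper_width: 0.0697
gripper_force: 0.0
```

```bash
python3 - <<'E'
from h import *
s=r.get_state(); print(s['tcp_pos'],s['eef_rot'])
c=cam('wrist'); save(c,'w3.png',(220,100,420,300),3)
for t,z in (('dial_grip',.137),('pointer_tip',.1445),('third_tick',.129)):
    for d in r.tip_of(t,'wrist')[:2]: print(t,np.round(d['at'],1),round(d['conf'],2),np.round(atz(c,d['at'],z),4))
E
```

```text
[0.50428568 0.08347212 0.24103704] [-1.79990103e+02 -1.00438481e-01 -1.63162894e+02]
dial_grip [320.5 203. ] 0.59 [0.5065 0.0851 0.137 ]
pointer_tip [71.5  8.1] 0.8 [ 0.4188 -0.1265  0.1445]
pointer_tip [298.8 192.6] 0.69 [0.5014 0.0648 0.1445]
third_tick [296.  195.2] 0.77 [0.508  0.0631 0.129 ]
```

View pics/w3.png

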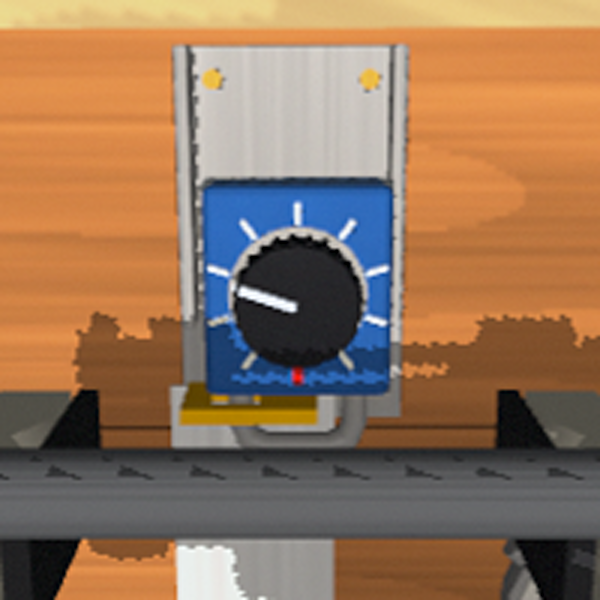

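>>> {"op": "jog_arm", "data": {"travel": [[0, -0.0016, 0.06], [0, -0.0016, 0.12], [0, -0.0016, 0.17], [0, -0.0016, 0.205], [0, -0.0016, 0.22], [0, -0.0016, 0.22], [0, -0.0016, 0.22], [0, -0.0016, 0.22], [0, -0.0016, 0.22], [0, -0.0016, 0.22]], "dr": [[0, 0, 0], [0, 0, 0], [0, 0, 0], [0, 0, 0], [0, 0, 0], [0, 0, 0], [0, 0, 0], [0, 0, 0], [0, 0, 0], [0, 0, 0]], "claw": [0.8, 0.8, 0.8, 0.8, 0.8, 0.8, 0.3, 0.3, 0.3, 0.3], "newtons": 35}}

```text
time_s: 12.05
tcp_pos: [0.5051, 0.083, 0.1323]
eef_rot: [180.0, 0.0, -163.2]
contact_force: [-1.5, 2.2, 0.5]
gripper_width: 0.0355
gripper_force: 4.7
```

>>> {"op": "jog_arm", "data": {"travel": [[0, 0, 0], [0, 0, 0], [0, 0, 0], [0, 0, 0], [0.008, 0, 0], [0.016, 0, 0], [0.024, 0, 0], [0.032, 0, 0], [0.04, 0, 0], [0.04, 0, 0]], "dr": [[0, 0, 0], [0, 0, 0], [0, 0, 0], [0, 0, 0], [0, 0, 0], [0, 0, 0], [0, 0, 0], [0, 0, 0], [0, 0, 0], [0, 0, 0]], "claw": [0.3, 0.3, 0.3, 0.3, 0.3, 0.3, 0.3, 0.3, 0.3, 0.3]}}

```text
time_s: 13.3
tcp_pos: [0.4856, 0.077, 0.1323]
eef_rot: [180.0, 0.0, -163.2]
contact_force: [2.1, 1.8, 3.4]
gripper_width: 0.0353
gripper_force: 35.0
```

>>> {"op": "jog_arm", "data": {"travel": [[0.006, 0, 0], [0.012, 0, 0], [0.016, 0, 0], [0.018, 0, 0], [0.02, 0, 0], [0.021, 0, 0], [0.022, 0, 0], [0.022, 0, 0], [0.022, 0, 0], [0.022, 0, 0]], "dr": [[0, 0, 0], [0, 0, 0], [0, 0, 0], [0, 0, 0], [0, 0, 0], [0, 0, 0], [0, 0, 0], [0, 0, 0], [0, 0, 0], [0, 0, 0]], "claw": [0.3, 0.3, 0.3, 0.3, 0.3, 0.3, 0.3, 0.3, 0.3, 0.3]}}

```text
time_s: 14.55
tcp_pos: [0.4757, 0.074, 0.1322]
eef_rot: [-180.0, 0.0, -163.2]
contact_force: [5.3, 2.1, 2.6]
gripper_width: 0.0351
gripper_force: 35.0
```

>>> {"op": "jog_arm", "data": {"travel": [[0.001, 0, 0], [0.002, 0, 0], [0.003, 0, 0], [0.004, 0, 0], [0.004, 0, 0], [0.004, 0, 0], [0.004, 0, 0], [0.004, 0, 0], [0.004, 0, 0], [0.004, 0, 0]], "dr": [[0, 0, 0], [0, 0, 0], [0, 0, 0], [0, 0, 0], [0, 0, 0], [0, 0, 0], [0, 0, 0], [0, 0, 0], [0, 0, 0], [0, 0, 0]], "claw": [0.3, 0.3, 0.3, 0.3, 0.3, 0.3, 0.3, 0.3, 0.3, 0.3]}}

```text
time_s: 15.8
tcp_pos: [0.4746, 0.0738, 0.1323]
eef_rot: [180.0, 0.1, -163.1]
contact_force: [7.9, 0.5, -1.3]
gripper_width: 0.0348
gripper_force: 35.0
```

```bash
python3 - <<'E'
from h import *
c=cam('scene'); save(c,'s4.png',(255,150,355,240),7); d=[atz(c,x['at'],.116) for x in r.tip_of('shackle_bow','scene')[:2]]; print(d)
E
```

```text
[array([0.55290964, 0.07146232, 0.116     ]), array([0.55405833, 0.0992266 , 0.116     ])]
```

View pics/s4.png

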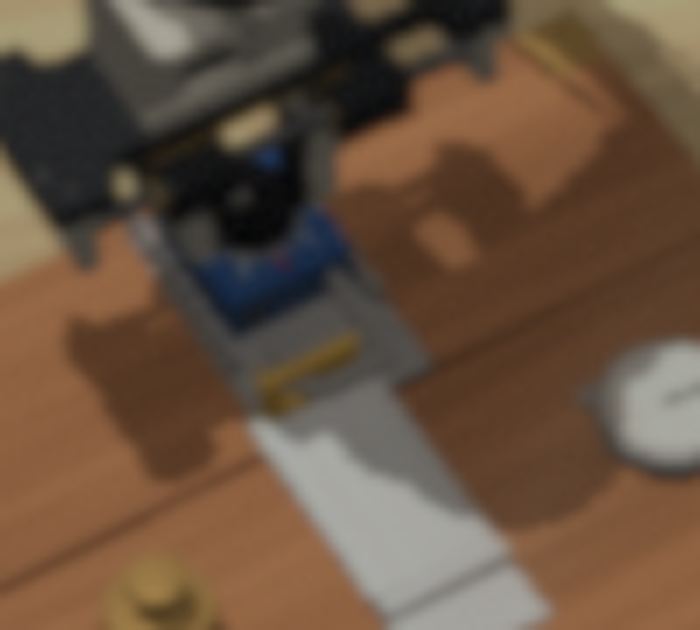

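>>> {"op": "jog_arm", "data": {"travel": [[0.001, 0, 0], [0.002, 0, 0], [0.003, 0, 0], [0.004, 0, 0], [0.005, 0, 0], [0.006, 0, 0], [0.006, 0, 0], [0.006, 0, 0], [0.006, 0, 0], [0.006, 0, 0]], "dr": [[0, 0, 0], [0, 0, 0], [0, 0, 0], [0, 0, 0], [0, 0, 0], [0, 0, 0], [0, 0, 0], [0, 0, 0], [0, 0, 0], [0, 0, 0]], "claw": [0.3, 0.3, 0.3, 0.3, 0.3, 0.3, 0.3, 0.3, 0.3, 0.3]}}

```text
time_s: 17.15
tcp_pos: [0.4741, 0.074, 0.1325]
eef_rot: [180.0, 0.4, -163.1]
contact_force: [18.6, 3.1, -9.4]
gripper_width: 0.0347
gripper_force: 35.0
```

>>> {"op": "jog_arm", "data": {"travel": [[-0.006, 0, 0], [-0.014, 0, 0], [-0.022, 0, 0], [-0.03, 0, 0], [-0.038, 0, 0], [-0.046, 0, 0], [-0.054, 0, 0], [-0.062, 0, 0], [-0.069, 0, 0], [-0.069, 0, 0]], "dr": [[0, 0, 0], [0, 0, 0], [0, 0, 0], [0, 0, 0], [0, 0, 0], [0, 0, 0], [0, 0, 0], [0, 0, 0], [0, 0, 0], [0, 0, 0]], "claw": [0.3, 0.3, 0.3, 0.3, 0.3, 0.3, 0.3, 0.3, 0.3, 0.3]}}

```text
time_s: 18.4
tcp_pos: [0.4997, 0.0798, 0.1321]
eef_rot: [-179.9, -0.5, -163.2]
contact_force: [-11.1, -4.2, 19.4]
gripper_width: 0.0351
gripper_force: 35.0
```

```bash
python3 - <<'E'
from h import *
s=r.get_state(); print(s['tcp_pos'],s['contact_force'])
c=cam('wrist'); c2=cam('scene'); save(c,'w5.png',(220,180,420,330),3); save(c2,'s5.png',(270,160,340,230),8)
a=cv2.imread('pics/w5.png'); b=cv2.imread('pics/s5.png'); b=cv2.resize(b,(450,450)); a=cv2.resize(a,(350,262))
o=np.zeros((450,800,3),np.uint8); o[:,:450]=b; o[:262,450:]=a; cv2.imwrite('pics/m5.png',o)
E
```

```text
[0.49967283 0.07982284 0.13208324] [-11.05631519  -4.17371379  19.40612176]
```

View pics/m5.png

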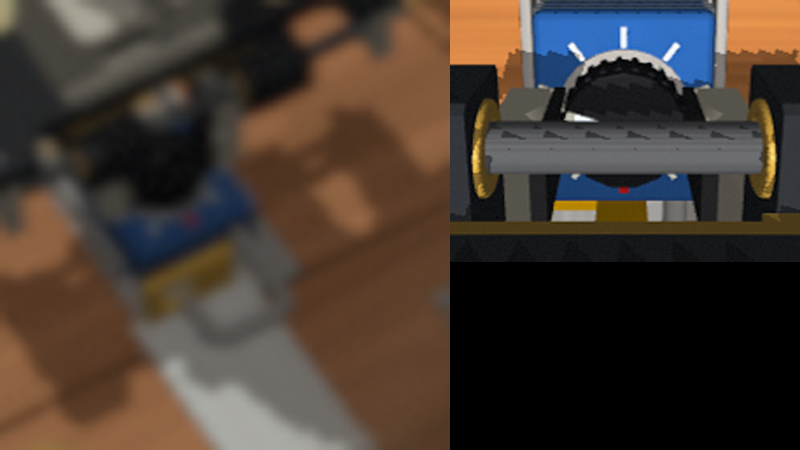

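>>> {"op": "jog_arm", "data": {"travel": [[0, 0, -0.001], [0, 0, -0.002], [0, 0, -0.003], [0, 0, -0.003], [0, 0, -0.003], [0, 0, -0.003], [0, 0, -0.003], [0, 0, -0.003], [0, 0, -0.003], [0, 0, -0.003]], "dr": [[0, 0, 0], [0, 0, 0], [0, 0, 0], [0, 0, 0], [0, 0, 0], [0, 0, 0], [0, 0, 0], [0, 0, 0], [0, 0, 0], [0, 0, 0]], "claw": [0.3, 0.3, 0.3, 0.3, 0.3, 0.3, 0.3, 0.3, 0.3, 0.3]}}

```text
time_s: 19.75
tcp_pos: [0.5036, 0.0824, 0.1336]
eef_rot: [180.0, 0.0, -163.2]
contact_force: [0.8, -0.7, -5.2]
gripper_width: 0.0349
gripper_force: 35.0
```

```bash
python3 - <<'E'
from h import *
s=r.get_state(); print(s['tcp_pos'],s['eef_rot'],s['contact_force'],s['moment'])
c=cam('wrist')
for t,z in (('shackle_bow',.116),('third_tick',.129),('staple_hole',.116)):
    for d in r.tip_of(t,'wrist')[:2]: print(t,np.round(d['at'],1),round(d['conf'],2),np.round(atz(c,d['at'],z),4))
t=cam('top'); save(t,'t6.png',(285,170,365,270),6)
for d in r.tip_of('shackle_bow','top')[:2]: print(np.round(d['at'],1),round(d['conf'],2),np.round(atz(t,d['at'],.116),4))
# lock rear face edge in wrist image: blue transition along centre columns
px=c['pixels'].astype(int); m=(px[:,:,2]>px[:,:,0]+60)
for u in (290,300,340,350):
    v=np.where(m[:,u])[0]; print(u,v.min(),atz(c,(u,v.min()),.116),atz(c,(u,v.min()),.129)) if len(v) else 0
E
```

```text
[0.50356895 0.08244762 0.13355663] [ 1.79998053e+02  1.06321478e-03 -1.63158118e+02] [ 0.81071701 -0.65537409 -5.23448302] [ 0.0334651  -0.17219461 -0.0199127 ]
third_tick [287.5 245.4] 0.78 [0.5095 0.0657 0.129 ]
staple_hole [286.1 293.4] 0.96 [0.5457 0.0735 0.116 ]
[465.7 267. ] 0.66 [ 0.4288 -0.1912  0.116 ]
290 180 [0.47668662 0.05685812 0.116     ] [0.47404197 0.05732113 0.129     ]
300 185 [0.47781602 0.0630245  0.116     ] [0.47508737 0.06302886 0.129     ]
340 185 [0.47129742 0.08463508 0.116     ] [0.46905362 0.08303204 0.129     ]
350 185 [0.46966879 0.09003664 0.116     ] [0.46754613 0.08803183 0.129     ]
```

View pics/t6.png

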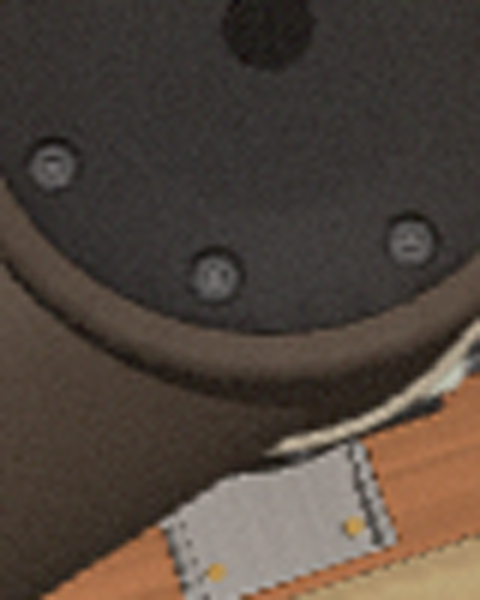

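>>> {"op": "jog_arm", "data": {"travel": [[-0.0015, 0, 0], [-0.003, 0, 0], [-0.003, 0, 0], [-0.003, 0, -0.004], [-0.003, 0, -0.008], [-0.003, 0, -0.012], [-0.003, 0, -0.016], [-0.003, 0, -0.02], [-0.003, 0, -0.02], [-0.003, 0, -0.02]], "dr": [[0, 0, 0], [0, 0, 0], [0, 0, 0], [0, 0, 0], [0, 0, 0], [0, 0, 0], [0, 0, 0], [0, 0, 0], [0, 0, 0], [0, 0, 0]], "claw": [0.3, 0.3, 0.3, 0.3, 0.3, 0.3, 0.3, 0.3, 0.3, 0.3]}}

```text
time_s: 21.3
tcp_pos: [0.505, 0.0828, 0.1435]
eef_rot: [180.0, -0.0, -163.2]
contact_force: [-0.2, -0.1, -5.5]
gripper_width: 0.0349
gripper_force: 35.0
```

Free (only the weight is felt). Lift on.

>>> {"op": "jog_arm", "data": {"travel": [[0, 0, -0.015], [0, 0, -0.03], [0, 0, -0.045], [0, 0, -0.065], [0, 0, -0.09], [0, 0, -0.115], [0, 0, -0.14], [0, 0, -0.16], [0, 0, -0.176], [0, 0, -0.176]], "dr": [[0, 0, 0], [0, 0, 0], [0, 0, 0], [0, 0, 0], [0, 0, 0], [0, 0, 0], [0, 0, 0], [0, 0, 0], [0, 0, 0], [0, 0, 0]], "claw": [0.3, 0.3, 0.3, 0.3, 0.3, 0.3, 0.3, 0.3, 0.3, 0.3]}}

```text
time_s: 22.55
tcp_pos: [0.5053, 0.083, 0.2321]
eef_rot: [180.0, 0.1, -163.2]
contact_force: [-0.1, 0.2, -5.4]
gripper_width: 0.0347
gripper_force: 35.0
```

```bash
python3 - <<'E'
from h import *
s=r.get_state(); print(s['tcp_pos'],s['contact_force'])
c=cam('scene'); save(c,'s7.png',(245,120,355,220),6)
E
```

```text
[0.50529489 0.08299465 0.23213785] [-0.11567048  0.1859983  -5.43573061]
```

View pics/s7.png

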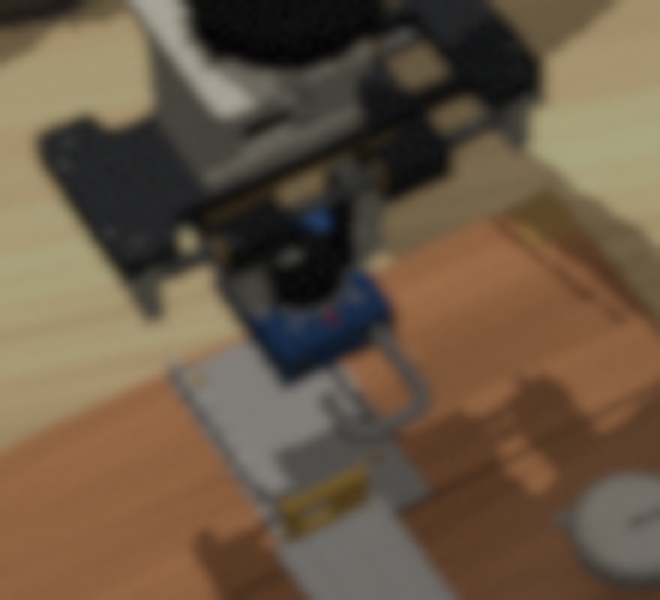

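The picture shows the lock held level with its dial up. The shackle is drawn out with a gap at its short leg (about 335,400), and the lock is clear of the yellow plate (325,500), which is still in place.

```bash
python3 -c "
from plant import r
print(r.close_job())"
```

```text
the job is handed in; nothing more can be done
None
```

The padlock is open, lifted off the staple plate, and held dial up about 100 mm above the case; the job was handed in at about 22.6 s, but the interface returned no verdict.

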